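# Rock the idle block out of the dry-block heater

## Task

Two identical metal blocks sit tightly in the dry-block heater, pinched by springs at their left and right ends; the well of one holds the sample tube, the well of the other is closed by a low plug. Take the plugged block by the lug on its top and rock it free, left and right as seen from the robot: first tilt its left end up by about 5 degrees with its right end still down in the pocket, then tilt it over so that its right end is up by about 5 degrees with its left end still partly down in the pocket, pausing a moment at each tilt. Then lift it and finish while still holding it, level and still, with its underside one to three centimetres clear above its pocket and the plug still in place; leave the tube and its block as they are.

Things in the scene. Friction and masses are not known exactly. Their poses are not given: they have to be found in the camera images.
- bath: the dry-block heater: white box 172 (x) x 150 (y) x 46 mm high, fixed to the bench, with two pockets in its top, one nearer the robot and one farther. Origin at the centre of its underside; x points away from its front panel, y to its left, z up; turned at most 0.3 rad from the robot's axes
- pocket_1 (a point): centre of the nearer pocket's mouth, level with the heater's top (46 mm above the bench), 43 mm before the heater's centre. Each pocket is 53 (x) x 94 (y) mm and 16 mm deep (floor 30 mm above the bench): a block has 1.5 mm of play each side in x and 2 mm in y
- pocket_2 (a point): centre of the farther pocket's mouth, level with the heater's top, 43 mm behind the heater's centre. In both pockets a round sprung pad in the middle of the left and right end walls, 11 mm above the floor, presses on the block's end face with about 16 N; its friction (about 10 N an end) holds that end at whatever height it is brought to
- block_1: aluminium block 50 (x) x 90 (y) x 40 mm high, about 0.4 kg, seated in the nearer pocket, identical to the other; origin at the centre of its underside, y along its long side to the left, z up. On the middle of its top stands a lifting lug 26 (x) x 22 (y) x 50 mm high with straight faces; only a grip across its 22 mm (fingers closing along y) is firm for rocking
- block_2: aluminium block 50 (x) x 90 (y) x 40 mm high, about 0.4 kg, seated in the farther pocket, identical to the other; origin at the centre of its underside, y along its long side to the left, z up. On the middle of its top stands a lifting lug 26 (x) x 22 (y) x 50 mm high with straight faces; only a grip across its 22 mm (fingers closing along y) is firm for rocking
- lug_1 (a point): grasp point in the lug of the nearer block, 72 mm above the block's underside (32 mm above the block's top face, 18 mm below the top of the lug)
- well_1 (a point): centre of the mouth of the nearer block's well (18 mm wide, 34 mm deep), in its top face 40 mm above its underside, 29 mm left of the lug
- left_1 (a point): middle of the lower edge of the nearer block's left end, 45 mm left of its centre
- right_1 (a point): middle of the lower edge of the nearer block's right end, 45 mm right of its centre
- lug_2 (a point): grasp point in the lug of the farther block, 72 mm above the block's underside (32 mm above the block's top face, 18 mm below the top of the lug)
- well_2 (a point): centre of the mouth of the farther block's well (18 mm wide, 34 mm deep), in its top face 40 mm above its underside, 29 mm left of the lug
- left_2 (a point): middle of the lower edge of the farther block's left end, 45 mm left of its centre
- right_2 (a point): middle of the lower edge of the farther block's right end, 45 mm right of its centre
- tube_centre (a point): centre of the capped sample tube (body 16 mm, cap 21 mm wide, 119 mm long) that stands in one block's well and rises 85 mm above the block's top; this point is 60 mm above its tip
- plug_head (a point): centre of the head of the grey plug that closes the other block's well: stem 16 mm wide, round head 23 mm wide and 6 mm high standing on the block's top face; this point is 3 mm above that face
There are look-alikes about, which are no part of the job. What is shaped like the part that bears tube_centre but blue is not meant.

How it is judged:
On the way, in this order (a step that is already met when the one before it is completed fails the run):
1. the plugged block's left end is tilted up by more than 3 degrees while its right end is within 10 mm of the pocket floor (((horizontal distance between plug_head and well_1 below 0.025 m and angle between block_1's own y axis and vertical below 1.5158 rad and height (world z) of right_1 below 0.04 m and contact force between the fingers and block_1 above 1 N) or (horizontal distance between plug_head and well_2 below 0.025 m and angle between block_2's own y axis and vertical below 1.5158 rad and height (world z) of right_2 below 0.04 m and contact force between the fingers and block_2 above 1 N))), for 0.15 s.
2. the block is tilted over so that its right end is up by more than 3 degrees while its left end is still down in the pocket (((horizontal distance between plug_head and well_1 below 0.025 m and angle between block_1's own y axis and vertical above 1.6258 rad and height (world z) of left_1 below 0.044 m and contact force between the fingers and block_1 above 1 N) or (horizontal distance between plug_head and well_2 below 0.025 m and angle between block_2's own y axis and vertical above 1.6258 rad and height (world z) of left_2 below 0.044 m and contact force between the fingers and block_2 above 1 N))), for 0.15 s.
At the end, for the whole second after the job is handed in: The plugged block is held still, level within 8 degrees, underside 4 to 45 mm above the heater's top, within 25 mm of centred over its pocket, touching only the fingers; plug in its well; the other block within 4 mm of its pocket floor, tube upright in its well (((horizontal distance between plug_head and well_1 below 0.025 m and height (world z) of left_1 between 0.05 and 0.091 m and height (world z) of right_1 between 0.05 and 0.091 m and angle between block_1's own z axis and vertical below 0.14 rad and horizontal distance between block_1 and pocket_1 below 0.025 m and contact force between the fingers and block_1 above 2 N and contact force between block_1 and bath below 0.1 N and linear speed of block_1 below 0.03 m/s and distance between plug_head and well_1 below 0.012 m and height (world z) of each of left_2, right_2 below 0.034 m and horizontal distance between tube_centre and well_2 below 0.015 m and angle between tube_centre's own z axis and vertical below 0.2 rad) or (horizontal distance between plug_head and well_2 below 0.025 m and height (world z) of left_2 between 0.05 and 0.091 m and height (world z) of right_2 between 0.05 and 0.091 m and angle between block_2's own z axis and vertical below 0.14 rad and horizontal distance between block_2 and pocket_2 below 0.025 m and contact force between the fingers and block_2 above 2 N and contact force between block_2 and bath below 0.1 N and linear speed of block_2 below 0.03 m/s and distance between plug_head and well_2 below 0.012 m and height (world z) of each of left_1, right_1 below 0.034 m and horizontal distance between tube_centre and well_1 below 0.015 m and angle between tube_centre's own z axis and vertical below 0.2 rad))); the arm keeps its last pose, push and grip.
It fails at once if the block with the tube is lifted or tilted by more than 8 mm at an end ((horizontal distance between plug_head and well_1 below 0.025 m and height (world z) of any of left_2, right_2 above 0.038 m) or (horizontal distance between plug_head and well_2 below 0.025 m and height (world z) of any of left_1, right_1 above 0.038 m)).
It fails at once if the sample tube is moved by more than 20 mm (distance of tube_centre from where it was at the start of the episode above 0.02 m).
It also fails if it takes over 40 s, if anything falls off the work surface, if the arm or the gripper's body presses on something with over 40 N, if the wrist force passes 120 N, or if a joint passes its speed limit or range.

## Robot

A 6-joint arm with a two-finger parallel gripper is mounted at the origin on a cart in front of the work surface, level with it; the furniture and walls round the work are solid. World frame = base frame: x ahead of the robot, y to its left, z up, the work surface at z = 0. Lengths are in m, angles in rad, forces in N, time in s.
With the tool pointing down it reaches from about 0.3 to 0.85 m from the base axis. Payload 5.4 kg.
Tool frame: the origin (TCP) lies at the very end of the fingers, on their centre line; the grasp point (between the pads) lies 19 mm behind it (robot.tcp_to_grasp is the distance from the TCP to the grasp point, in m); z points along the fingers, y is the line along which they close (so a half turn about z gives the same grasp; the last joint's range is limited). The gripper opens to 85 mm and grips with 20 to 120 N. Pads are 22 mm wide; open, the fingers measure 114 mm over their backs; the gripper's body (76 mm by 85 mm) begins 54 mm behind the grasp point. The pads swing forward as they close: fully open they stand 13 mm farther back than shut.
Start: joints at [-1.347, 0.158, 1.597, -0, 1.386, -0.21], TCP at [0.242, -0.522, 0.231] pointing down, gripper open.
Joint ranges: [-2.91, 2.91], [-0.94, 2.29], [0.18, 2.7], [-1.29, 4.43], [0.17, 2.64], [-3, 3]. Speed limits (rad/s): [2.57, 2.57, 3.14, 3.14, 3.14, 3.14].

## Interface

Orientations are given as a rotation vector (axis times angle).
In Python, from bench import robot gives the robot as it stands.
- The arm moves only by the tool servo_tool, never from a script. Its argument "targets" is a list of rows, each a list of 3 entries, a list of its own where there are three numbers: the closure in counts, from 0 (fully open) to 255 (shut), then the shift along the world's x, y, z in m, then the turn, a rotation vector about the world's x, y, z in rad. A call has 1 to 8 rows; each row is the pose to reach, as a shift and turn from the pose commanded when the call began; what a row does not reach only later rows make up. A row lasts 1/8 s, in which the tool goes at most 62.5 mm and 10.7 degrees, less where a joint would pass 70% of its speed; a pose out of reach is approached as far as the arm can. A call with a gripper value outside its range is refused whole. The fingers move at their own pace and stop on an object; "force" is the grip in N (left out, the last holds). Time passes only in rows, so rows that repeat a pose let the fingers close. It gives the time, the measured TCP pose, the force, the opening and the grip force at its end, in the units of the state.
- robot.state(): the state, without advancing time (a new reading comes with each control period).
- robot.grab_frame(name): name is "side" or "top"; returns the picture (384x512x3 uint8, red, green, blue); there is no depth.
- robot.camera_params(name): a dict with "intrinsics" (3x3 intrinsics, pixels), "pose" (4x4, takes a point from camera to world coordinates). Camera axes: x right, y up, looking along -z (the intrinsics and any distortion apply to the point x, -y, -z); pixel columns grow to the right and rows downward; lengths in m; the calibration is good to about 2 mm. A picture is of the moment at which its call begins. camera_params takes no time and is no camera call.
- robot.job_done(): hands the job in; it is judged then, once.
The state is a dict: "time": time; "q": joint angles; "qvel": joint speeds; "joint_torque": joint torques, N m; "tcp_pos": TCP position; "tool_rot": TCP orientation; "ft_force": force on the tool from outside, world axes, zero at the start; "moment": the same for the moment, N m; "grip_width": finger opening in m; "gripper_force": force on a finger pad.
Only numpy, scipy, OpenCV 4.12 (cv2) and the standard library are available. Lean on these libraries where they do the work, as an engineer would, in place of code of your own. Each camera call takes 0.05 s, during which the arm holds its last target. There are 200 camera calls.

## Working session

There is one attempt and no reset: what is moved stays moved. The work goes in short steps, Python scripts to look and compute and a tool call to move; the robot and the scene stay as the last step left them, time stands still between calls to the robot, and variables do not carry over. Pictures are saved under pics/ and viewed, at most 10 in all, crops included, and the job is handed in when it is done.

Besides the shell and the picture viewer there is one more tool, called as name([rows], argument=value, ...), one row to a line, values as JSON. servo_tool: Moves the arm, as the interface text tells. Its arguments: {"type":"object","properties":{"targets":{"type":"array","items":{"type":"array"}},"force":{"type":"number"}},"required":["targets"]}

```bash
mkdir -p pics
python3 - <<'E'
from bench import robot
import cv2
for n in("side","top"):
    cv2.imwrite(f"pics/{n}0.png",robot.grab_frame(n)[:,:,::-1]); p=robot.camera_params(n);print(n,p["intrinsics"],p["pose"].round(3))
print(robot.state(),robot.tcp_to_grasp)
E
```

```text
side [[438.52100439   0.         252.36407004]
 [  0.         438.52100439 184.6881854 ]
 [  0.           0.           1.        ]] [[-0.849  0.341 -0.403  0.153]
 [-0.528 -0.543  0.653  0.635]
 [ 0.003  0.767  0.641  0.619]
 [ 0.     0.     0.     1.   ]]
top [[423.56320023   0.         256.747021  ]
 [  0.         423.56320023 188.44753987]
 [  0.           0.           1.        ]] [[ 0.007  0.995 -0.103  0.424]
 [-0.999  0.01   0.031  0.091]
 [ 0.032  0.103  0.994  0.935]
 [ 0.     0.     0.     1.   ]]
{'time': 0.1, 'q': array([-1.34710770e+00,  1.58977280e-01,  1.59814917e+00, -1.53264527e-05,
        1.38618783e+00, -2.10110684e-01]), 'qvel': array([ 0.00047027, -0.00120501, -0.00323112, -0.0016958 ,  0.00073286,
       -0.00035318]), 'joint_torque': array([-4.65100238e-04, -3.96984386e+01, -3.32340682e+01, -3.35677460e-04,
        4.05676823e-03,  5.45144985e-06]), 'tcp_pos': array([ 0.24152973, -0.52120066,  0.2303988 ]), 'tool_rot': array([-3.06630098e+00, -6.75713912e-01,  4.19977134e-05]), 'ft_force': array([ 0.2067729 , -0.77091925,  0.45510204]), 'moment': array([-0.05739243,  0.04408456,  0.0276109 ]), 'gripper_force': 0.0, 'grip_width': 0.08551111643376742} 0.0187
```

View pics/side0.png

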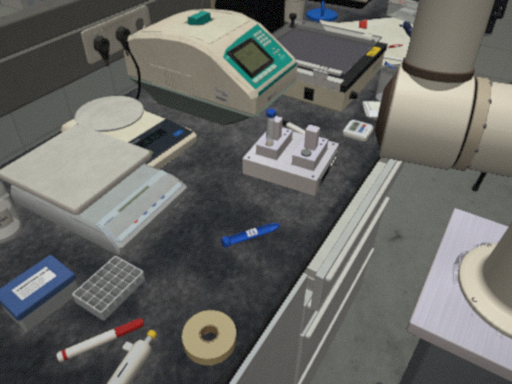

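View pics/top0.png

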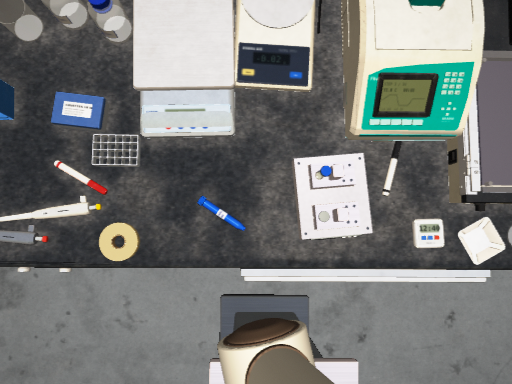

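Run:
```python
import cv2,numpy as np
a=cv2.imread("pics/top0.png")[145:250,285:385];b=cv2.imread("pics/side0.png")[100:200,235:345]
a=cv2.resize(a,(400,420),interpolation=cv2.INTER_CUBIC);b=cv2.resize(b,(396,420) if 0 else (396,360),interpolation=cv2.INTER_CUBIC)
b=cv2.copyMakeBorder(b,0,60,0,0,cv2.BORDER_CONSTANT)
cv2.imwrite("pics/z.png",np.hstack([a,b]))
```

```text
(no output)
```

View pics/z.png

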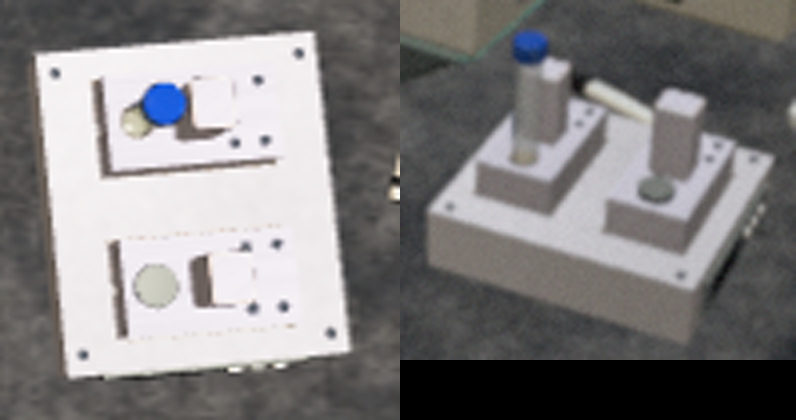

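```bash
cat > h.py <<'E'
from bench import robot
import numpy as np,cv2
def ray(n,u,v):
    p=robot.camera_params(n);K=p["intrinsics"];T=p["pose"]
    d=np.array([(u-K[0,2])/K[0,0],-(v-K[1,2])/K[1,1],-1]);return T[:3,3],T[:3,:3]@d
def on(n,u,v,z):
    o,d=ray(n,u,v);return o+d*(z-o[2])/d[2]
def proj(n,P):
    p=robot.camera_params(n);K=p["intrinsics"];T=p["pose"];c=T[:3,:3].T@(np.array(P)-T[:3,3]);return K[0,0]*c[0]/-c[2]+K[0,2],K[1,1]*c[1]/c[2]+K[1,2]
E
python3 - <<'E'
from h import *
c=[on("top",285+x/4,145+y/4,.046) for x,y in((37,55),(314,33),(350,350),(69,376))]
c=np.array(c);m=c.mean(0);print(c.round(4),m)
print([np.linalg.norm(c[i]-c[i-1]).round(4) for i in range(4)])
ex=(c[0]+c[1]-c[2]-c[3])[:2];ey=(c[0]+c[3]-c[1]-c[2])[:2]
print(np.arctan2(ex[1],ex[0]),np.arctan2(-ey[0],ey[1]))
t=np.arctan2(ex[1],ex[0]);u=np.array([np.cos(t),np.sin(t)])
print("pocket1",m[:2]-.043*u)
print("plug",on("top",285+156/4,145+286/4,.076)); print("plug side",on("side",235+656/3.6-400/3.6,100+188/3.6,.076))
for x,y in((208,252),(252,247),(257,302),(212,308)):print("lugtop",on("top",285+x/4,145+y/4,.120))
print("lugtop side",on("side",235+(679-400)/3.6,100+103/3.6,.12))
E
```

```text
[[ 0.5807 -0.016   0.046 ]
 [ 0.5946 -0.1652  0.046 ]
 [ 0.4255 -0.1811  0.046 ]
 [ 0.4109 -0.0325  0.046 ]] [ 0.50295743 -0.0987111   0.046     ]
[np.float64(0.1706), np.float64(0.1498), np.float64(0.1698), np.float64(0.1493)]
0.0952564274112758 0.09523133871455002
pocket1 [ 0.46015237 -0.10280094]
plug [ 0.4571847  -0.07294344  0.076     ]
plug side [ 0.45457788 -0.06914368  0.076     ]
lugtop [ 0.47215776 -0.08999793  0.12      ]
lugtop [ 0.47477667 -0.11150439  0.12      ]
lugtop [ 0.44818956 -0.11353689  0.12      ]
lugtop [ 0.44512424 -0.09160584  0.12      ]
lugtop side [ 0.45674528 -0.0953023   0.12      ]
```

servo_tool([
  [0,[0.027,0.052,0],[0,0,-0.04]],
  [0,[0.054,0.105,0],[0,0,-0.08]],
  [0,[0.082,0.157,0],[0,0,-0.13]],
  [0,[0.109,0.21,0],[0,0,-0.17]],
  [0,[0.136,0.262,0],[0,0,-0.21]],
  [0,[0.164,0.314,0],[0,0,-0.25]],
  [0,[0.19,0.367,0],[0,0,-0.3]],
  [0,[0.218,0.42,-0.01],[0,0,-0.339]],
])

```text
time: 1.1
tcp_pos: [0.4606, -0.1001, 0.2218]
tool_rot: [3.137, 0.146, 0.003]
ft_force: [0.5, -0.7, 0.6]
grip_width: 0.0852
gripper_force: 0.0
```

servo_tool([
  [0,[0,0,0],[0,0,0]],
  [0,[0,0,0],[0,0,0]],
])

```text
time: 1.35
tcp_pos: [0.4594, -0.1018, 0.221]
tool_rot: [3.138, 0.15, -0.001]
ft_force: [-0.3, -0.4, 0.6]
grip_width: 0.0856
gripper_force: 0.0
```

Run:
```python
from h import *
from scipy.spatial.transform import Rotation as R
s=robot.state();print(s["time"],s["tcp_pos"],s["q"],s["ft_force"]);M=R.from_rotvec(s["tool_rot"]).as_matrix();print(M.round(3),np.arctan2(M[1,1],M[0,1]))
cv2.imwrite("pics/s1.png",np.hstack([cv2.resize(robot.grab_frame(n)[y:y+130,x:x+130,::-1],(390,390)) for n,x,y in(("side",225,80),("top",270,135))]))
```

```text
1.35 [ 0.45937278 -0.10180869  0.22099871] [-4.75375978e-01 -1.10309924e-01  1.89129859e+00 -5.95205834e-04
  1.36128652e+00  9.99859091e-01] [-0.33828649 -0.35353829  0.59465816]
[[ 0.995  0.096 -0.001]
 [ 0.096 -0.995 -0.   ]
 [-0.001  0.    -1.   ]] -1.4751110256704694
```

View pics/s1.png

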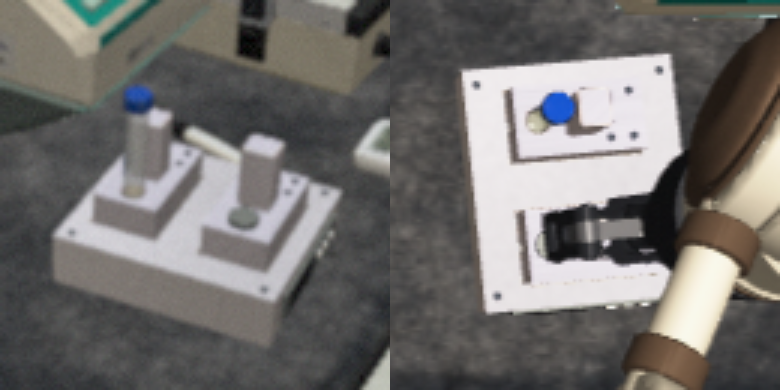

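servo_tool([
  [0,[0,0,-0.04],[0,0,0]],
  [0,[0,0,-0.08],[0,0,0]],
  [0,[0,0,-0.11],[0,0,0]],
  [0,[0,0,-0.136],[0,0,0]],
  [0,[0,0,-0.136],[0,0,0]],
  [0,[0,0,-0.136],[0,0,0]],
])

```text
time: 2.2
tcp_pos: [0.4603, -0.1029, 0.0865]
tool_rot: [3.137, 0.147, 0.003]
ft_force: [0.1, 0.6, 0.2]
grip_width: 0.0855
gripper_force: 0.0
```

Run:
```python
from h import *
cv2.imwrite("pics/s2.png",np.hstack([cv2.resize(robot.grab_frame(n)[y:y+130,x:x+130,::-1],(390,390)) for n,x,y in(("side",225,80),("top",270,135))]))
```

```text
(no output)
```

View pics/s2.png

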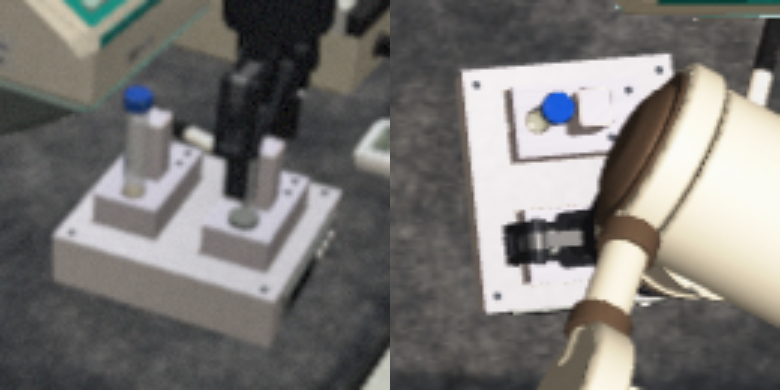

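servo_tool([
  [255,[0,0,0],[0,0,0]],
  [255,[0,0,0],[0,0,0]],
  [255,[0,0,0],[0,0,0]],
  [255,[0,0,0],[0,0,0]],
  [255,[0,0,0],[0,0,0]],
  [255,[0,0,0],[0,0,0]],
  [255,[0,0,0],[0,0,0]],
  [255,[0,0,0],[0,0,0]],
], force=110)

```text
time: 3.3
tcp_pos: [0.4598, -0.1019, 0.0857]
tool_rot: [3.138, 0.149, 0.0]
ft_force: [-2.5, -1.1, 6.3]
grip_width: 0.0205
gripper_force: 108.2
```

servo_tool([
  [255,[0,-0.001,0.0009],[0.02,0.002,0]],
  [255,[0.0002,-0.0022,0.0018],[0.04,0.004,0]],
  [255,[0.0003,-0.0032,0.0027],[0.06,0.006,0]],
  [255,[0.0004,-0.0042,0.0035],[0.08,0.008,0]],
  [255,[0.0005,-0.005,0.0042],[0.096,0.009,0]],
  [255,[0.0005,-0.005,0.0042],[0.096,0.009,0]],
  [255,[0.0005,-0.005,0.0042],[0.096,0.009,0]],
  [255,[0.0005,-0.005,0.0042],[0.096,0.009,0]],
])

```text
time: 4.3
tcp_pos: [0.4603, -0.1068, 0.0897]
tool_rot: [-3.042, -0.144, 0.006]
ft_force: [0.5, -1.1, 5.2]
grip_width: 0.0207
gripper_force: 108.4
```

Run:
```python
from h import *
from scipy.spatial.transform import Rotation as R
s=robot.state();M=R.from_rotvec(s["tool_rot"]).as_matrix();print(s["tcp_pos"],M.round(3),s["ft_force"],s["moment"],s["grip_width"])
cv2.imwrite("pics/s3.png",np.hstack([cv2.resize(robot.grab_frame(n)[y:y+100,x:x+100,::-1],(400,400),interpolation=cv2.INTER_CUBIC) for n,x,y in(("side",240,100),("top",285,145))]))
```

```text
[ 0.46030956 -0.1068394   0.08974234] [[ 0.996  0.094 -0.009]
 [ 0.095 -0.991  0.096]
 [ 0.    -0.096 -0.995]] [ 0.47102693 -1.07620308  5.17866499] [-0.22326451  0.22197532 -0.02113769] 0.02070405591495102
```

View pics/s3.png

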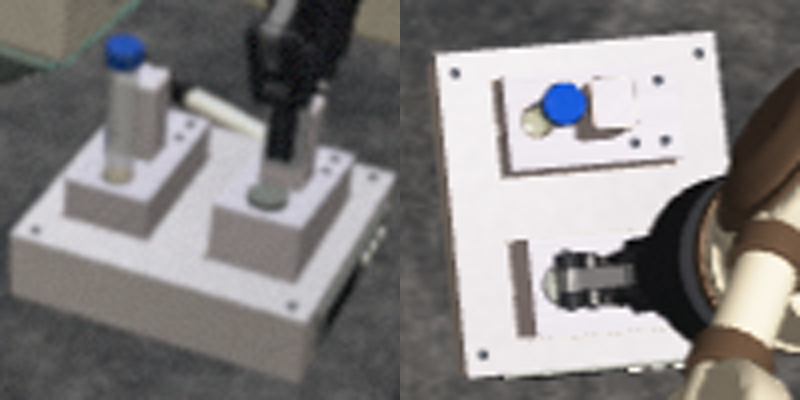

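servo_tool([
  [255,[-0.0001,0.0016,0.0006],[-0.032,-0.003,0]],
  [255,[-0.0003,0.0033,0.0012],[-0.064,-0.006,0]],
  [255,[-0.0005,0.005,0.0019],[-0.096,-0.009,0]],
  [255,[-0.0007,0.0067,0.0025],[-0.128,-0.012,0]],
  [255,[-0.0009,0.0083,0.0032],[-0.16,-0.015,0]],
  [255,[-0.001,0.01,0.0038],[-0.192,-0.018,0]],
  [255,[-0.001,0.01,0.0038],[-0.192,-0.018,0]],
  [255,[-0.001,0.01,0.0038],[-0.192,-0.018,0]],
])

```text
time: 5.4
tcp_pos: [0.4595, -0.0976, 0.0943]
tool_rot: [3.038, 0.147, 0.008]
ft_force: [0.4, -5.0, 0.8]
grip_width: 0.0208
gripper_force: 109.7
```

servo_tool([
  [255,[0,0,0],[0,0,0]],
  [255,[0,0,0],[0,0,0]],
  [255,[0,0,0],[0,0,0]],
])

```text
time: 5.78
tcp_pos: [0.4595, -0.0976, 0.0943]
tool_rot: [3.038, 0.146, 0.008]
ft_force: [0.1, -5.5, 1.5]
grip_width: 0.0205
gripper_force: 109.8
```

Run:
```python
from h import *
from scipy.spatial.transform import Rotation as R
s=robot.state();M=R.from_rotvec(s["tool_rot"]).as_matrix();print(s["tcp_pos"],M.round(3),s["ft_force"],s["moment"],s["grip_width"])
cv2.imwrite("pics/s4.png",np.hstack([cv2.resize(robot.grab_frame(n)[y:y+100,x:x+100,::-1],(400,400),interpolation=cv2.INTER_CUBIC) for n,x,y in(("side",240,100),("top",285,145))]))
```

```text
[ 0.45954384 -0.09762562  0.09425523] [[ 0.995  0.095  0.01 ]
 [ 0.096 -0.99  -0.099]
 [ 0.     0.1   -0.995]] [ 0.12512764 -5.4817882   1.48694916] [-1.4238831   0.10106665 -0.0097048 ] 0.020482472631760146
```

View pics/s4.png

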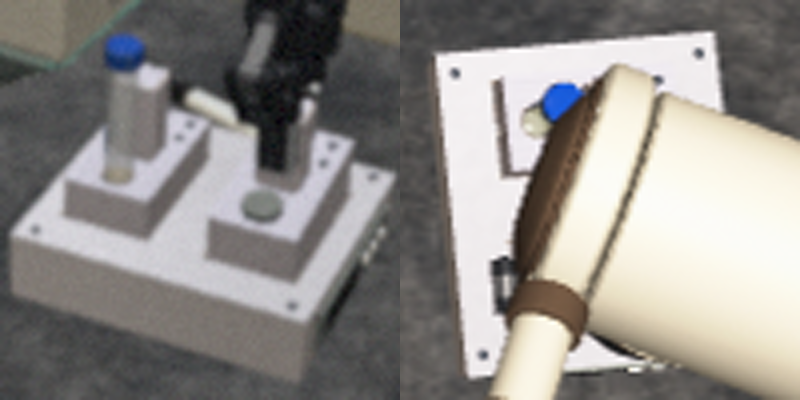

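Run:
```python
from h import *
from scipy.spatial.transform import Rotation as R
yb=np.array([-.095,.9955,0]);xb=np.array([.9955,.095,0]);t0=np.array([.4598,-.1019,.0857]);b0=np.array([.4605,-.1025,.03])
def pts(t,th,slip):
    Rm=R.from_rotvec(xb*(th+slip)).as_matrix();g=np.array([0,0,.019])
    gp=t+R.from_rotvec(xb*th).as_matrix()@g
    f=lambda p:gp+Rm@(p-t0-g)
    return [f(b0+.029*yb+[0,0,.046]),f(b0+.045*yb+.025*-xb+[0,0,.04]),f(b0-.045*yb-.025*xb+[0,0,.04]),f(b0+.045*yb),f(b0-.045*yb)]
for t,th in((t0,0),([.4603,-.1068,.0897],.096),([.4595,-.0976,.0943],-.0985)):
  for s in((0,.05) if th<0 else (0,-.05)):
    P=pts(np.array(t),th,s);print(th,s,[tuple(np.round((np.array(proj("side",p))-[240,100])*4)) for p in P[:3]],P[3][2],P[4][2])
```

```text
0 0 [(np.float64(263.0), np.float64(203.0)), (np.float64(296.0), np.float64(241.0)), (np.float64(352.0), np.float64(154.0))] 0.03 0.03
0 -0.05 [(np.float64(264.0), np.float64(204.0)), (np.float64(296.0), np.float64(242.0)), (np.float64(353.0), np.float64(149.0))] 0.02787737159903994 0.032375700288741455
0.096 0 [(np.float64(267.0), np.float64(188.0)), (np.float64(300.0), np.float64(224.0)), (np.float64(354.0), np.float64(152.0))] 0.038506415595138815 0.02987929076141163
0.096 -0.05 [(np.float64(267.0), np.float64(189.0)), (np.float64(300.0), np.float64(226.0)), (np.float64(355.0), np.float64(147.0))] 0.036030373130131466 0.03189164581278266
-0.0985 0 [(np.float64(261.0), np.float64(197.0)), (np.float64(295.0), np.float64(237.0)), (np.float64(353.0), np.float64(137.0))] 0.034509744227622555 0.043360815950605286
-0.0985 0.05 [(np.float64(261.0), np.float64(196.0)), (np.float64(294.0), np.float64(235.0)), (np.float64(351.0), np.float64(142.0))] 0.03644618077946911 0.04080966708025324
```

Run:
```python
import cv2,numpy as np
f=lambda a:a
a=cv2.resize(cv2.imread("pics/side0.png")[130:172,288:332],(264,252),interpolation=cv2.INTER_CUBIC)
c=[a]
for n in("s3","s4"):
    i=cv2.imread(f"pics/{n}.png")[120:288,192:368]; c.append(cv2.resize(i,(264,252),interpolation=cv2.INTER_CUBIC))
o=np.hstack(c); o=cv2.convertScaleAbs(o,alpha=1.4,beta=-60); cv2.imwrite("pics/cmp.png",o)
```

```text
(no output)
```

View pics/cmp.png

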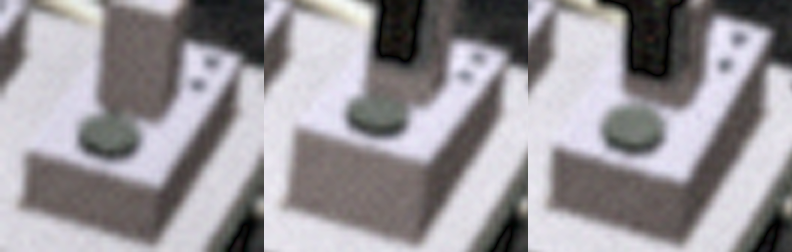

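servo_tool([
  [255,[0.0002,-0.0018,0.001],[0.032,0.003,0]],
  [255,[0.0004,-0.0036,0.003],[0.064,0.006,0]],
  [255,[0.0005,-0.005,0.006],[0.096,0.009,0]],
  [255,[0.0005,-0.005,0.011],[0.096,0.009,0]],
  [255,[0.0005,-0.005,0.017],[0.096,0.009,0]],
  [255,[0.0005,-0.005,0.023],[0.096,0.009,0]],
  [255,[0.0005,-0.005,0.028],[0.096,0.009,0]],
  [255,[0.0005,-0.005,0.028],[0.096,0.009,0]],
])

```text
time: 6.88
tcp_pos: [0.46, -0.1018, 0.1219]
tool_rot: [3.138, 0.149, 0.001]
ft_force: [-0.1, 0.7, -3.5]
grip_width: 0.0206
gripper_force: 109.2
```

servo_tool([
  [255,[0,0,0],[0,0,0]],
  [255,[0,0,0],[0,0,0]],
  [255,[0,0,0],[0,0,0]],
  [255,[0,0,0],[0,0,0]],
])

```text
time: 7.38
tcp_pos: [0.4596, -0.1017, 0.1212]
tool_rot: [-3.138, -0.149, 0.0]
ft_force: [0.4, 0.5, -3.9]
grip_width: 0.0204
gripper_force: 109.2
```

Run:
```python
from h import *
s=robot.state();print(s["tcp_pos"],s["ft_force"],s["moment"],s["grip_width"])
cv2.imwrite("pics/s5.png",cv2.resize(robot.grab_frame("side")[90:190,240:340,::-1],(500,500),interpolation=cv2.INTER_CUBIC))
```

```text
[ 0.45959294 -0.10171206  0.12119209] [ 0.42291392  0.50115757 -3.8583176 ] [ 0.01276244 -0.02955889 -0.09351989] 0.0204302887304323
```

View pics/s5.png

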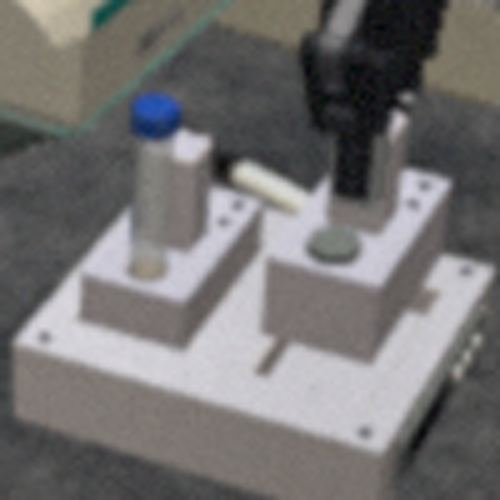

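The block hangs level, clear above its pocket. The plug is still seated at about (333,245), the tube and its block haven't moved, and the load reads 3.9 N, which is the block's weight.

```bash
python3 -c "
from bench import robot
print(robot.job_done())"
```

```text
the job is handed in; nothing more can be done
None
```

I rocked the plugged (nearer) block free, left end up and then right end up by about 5.5 degrees each, and handed it in held level about 2 cm above its pocket with the plug in place and the tube and its block not visibly moved; no verdict came back.

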